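# Open the stiff recipe stand and stand the tablet on it

## Robot

A 6-joint arm with a two-finger parallel gripper is mounted at the origin on a cart in front of the work surface, level with it; the furniture and walls round the work are solid. World frame = base frame: x ahead of the robot, y to its left, z up, the work surface at z = 0. Lengths are in m, angles in degrees, forces in N, time in s.
With the tool pointing down it reaches from about 0.35 to 0.875 m from the base axis. Payload 4.2 kg.
Tool frame: the origin (TCP) lies between the finger pads; the fingertips stand 8 mm ahead of it and the grasp point (between the pads) lies 11 mm behind it; z points along the fingers, y is the line along which they close (so a half turn about z gives the same grasp; the last joint's range is limited). The gripper opens to 87 mm and grips with 3 to 60 N. Pads are 19 mm wide; open, the fingers measure 117 mm over their backs; the gripper's body (75 mm by 190 mm) begins 51 mm behind the grasp point.
Start: joints at [83.514, 22.042, 0.453, 0, -68.411, -14.817], TCP at [0.227, 0.582, 0.231] pointing down, gripper open.
Joint ranges: [-179.83, 179.83], [-69.29, 118.12], [-61.27, 80.66], [-181.25, 117.63], [-171.15, -9.14], [-177.46, 177.46]. Speed limits (degrees/s): [159.86, 159.86, 180, 180, 180, 180].

## Interface

Orientations are given as a 3x3 rotation matrix whose columns are the frame's x, y, z axes.
In Python, from station import sense, capture, camera_model, finish_job, find_in gives the robot as it stands. The module is installed in compiled form; this text tells all that it offers.
- The arm moves only by the tool arm_command, never from a script. Its argument "motion" is a list of rows, each a list of 7 numbers: the finger opening in mm, from 0 to 87, then the shift along the tool's x, y, z in mm, then the turn, a rotation vector about the tool's x, y, z in rad. In form: [[jaw, dx, dy, dz, rx, ry, rz], ...]. A call has 1 to 8 rows; each row shifts and turns the commanded pose from where the row before left it, along the tool's axes as they then stand; what a row does not reach is not made up. A row lasts 1/10 s, in which the tool goes at most 50 mm and 8.59 degrees, less where a joint would pass 70% of its speed; a pose out of reach is approached as far as the arm can. A call with a gripper value outside its range is refused whole. The fingers move at their own pace and stop on an object; the grip force is fixed at half the most. Time passes only in rows, so rows that do not move let the fingers close. It gives the time, the measured TCP pose, the force, the opening and the grip force at its end, in the units of the state.
- sense(): the state, without advancing time (a new reading comes with each control period).
- capture(name): name is "scene" or "top"; returns the picture (400x640x3 uint8, red, green, blue); there is no depth.
- camera_model(name): a dict with "fx", "fy", "cx", "cy" (pixels), "R" (3x3) and "t" (3): a world point X has camera coordinates R X + t. Camera axes: x right, y down, z forward; pixel columns grow to the right and rows downward; lengths in m; the calibration is good to about 2 mm. A picture is of the moment at which its call begins. camera_model takes no time and is no camera call.
- finish_job(): hands the job in; it is judged then, once.
Trained networks look in the newest picture that a camera, given by its name, has taken for a name from the list of things; names that differ only in an ending like _2 or _b are one class to them, and where a whole thing is asked for, a point or a joint stands for the part that bears it (a point fixed in the world has none). Each returns a list of dicts, best first, with "p" (0 to 1); they miss things now and then, are a little off and sometimes report something else, mostly with a low value. They report only what shows in the picture. A call takes as long as a camera call. They do not tell look-alikes from the thing itself.
- find_in(target, camera): "location" ([row, column] in pixels, amid what is visible of it).
The state is a dict: "time_s": time; "joints": joint angles; "joint_velocities": joint speeds; "effort": joint torques, N m; "tcp_pos": TCP position; "ee_rot": TCP orientation; "wrist_force": force on the tool from outside, world axes, zero at the start; "moment": the same for the moment, N m; "gripper_width": opening from 0.0 (shut) to 1.0 (fully open); "gripper_force": force on a finger pad.
Only numpy, scipy, OpenCV 4.12 (cv2) and the standard library are available. Lean on these libraries where they do the work, as an engineer would, in place of code of your own. Each camera call takes 0.05 s, during which the arm holds its last target. There are 200 camera calls.

## Task

Set up the recipe tablet so that it can be read from the chopping board: open the back plate of the folded tablet stand until, left to itself, it leans back about 25 degrees past upright. Then take the tablet out of the wooden charging dock and stand it upright in the middle of the stand, lower edge behind the stop lip, leaning back against the plate, screen to the front. Leave the timer, jam jar and mug where they are.

Things in the scene. Friction and masses are not known exactly. Their poses are not given: they have to be found in the camera images.
- stand: Fixed steel foot of the folding tablet stand. Origin on the worktop below the hinge axis; x to the rear (the front, -x, faces the chopping board), y along the hinge, z up. Foot plate 136 mm wide (y), x = -65 to +45 mm, top at z = 8 mm. On it a stop lip, 100 mm wide, x = -49 to -42 mm, top at z = 20 mm. Hinge axis along y at x = 0, z = 36 mm; hinge lugs reach to x = -9 mm.
- stand_seat (a point): Where the middle of the tablet's lower edge belongs: on the foot plate 11 mm behind the stop lip (stand frame x = -31, y = 0, z = 8 mm). Axes as the stand's. With the plate leaning back 25 deg, its front face extended down meets the foot plate at x = -23 mm.
- backrest: Hinged steel back plate, 126 mm wide (y), x = -10 to -108 mm in its frame, faces at z = -4 and -9 mm; origin on the hinge axis. Folded (0 deg) its frame is parallel to the stand's; it opens like a laptop screen, free edge up and to the rear. Opening = angle of its z axis from vertical: 90 deg upright, 115 deg leans back 25. Starts 0 to 7 deg open; end stop 143 deg.
- backrest_edge (a point): Middle of the plate's free edge. Folded, it points to the front, 43 mm beyond the foot, with a 27 mm gap below, so fingers slanting in from the front get under it. The hinge is stiff: about 8 N here (0.8 N m) moves it either way, and it stays where left, but its arm flexes: let go, the plate springs back about 7 deg from where it was pushed.
- tablet: Tablet computer, steel back, black screen, 112 mm wide (y), 180 mm tall (z), 9 mm thick (x), 0.25 to 0.36 kg. Origin in the middle of its lower edge; z up along it, screen on its -x side. At the start it stands upright in the dock's slot, screen towards the robot, leaning up to 6 deg in the slot's play.
- dock: Fixed wooden charging dock, 150 mm long (y), 70 mm deep (x), 44 mm high. Origin in the middle of its underside. One slot along y, 12.5 mm wide, open at both ends, floor at z = 10 mm, cheeks up to z = 44 mm; outer faces of the cheeks at x = -22 and +22 mm.
- timer: Round kitchen timer, 68 mm across, 46 mm high; origin at the centre of its underside. Bystander.
- jam_jar: Jam jar, 68 mm across, 84 mm high; origin at the centre of its underside. Bystander.
- mug: Dark mug with handle, 124 x 105 mm, 104 mm high; origin at the centre of its underside. Bystander.
There are look-alikes about, which are no part of the job. Several things have the shape of the stand; the one meant has the colours described above. What is shaped like the tablet but purple is not meant.

How it is judged (in metres and radians):
On the way:
1. the back plate stands open, let go and still, leaning back 25 degrees past upright within 5, while the tablet is still in the dock (angle between backrest's own z axis and vertical between 1.9199 and 2.0944 rad and contact force between each of the arm, the fingers and backrest below 0.05 N and angular speed of backrest below 0.1 rad/s and distance of tablet from where it was at the start of the episode below 0.03 m), for 0.3 s.
At the end, for the whole second after the job is handed in: Plate leaning back 25 degrees past upright (19 to 32 under the tablet); tablet upright and still on the foot plate behind the lip, within 20 mm of its middle, square within 8 degrees, screen to the front, leaning back 13 to 37 degrees against the plate (angle between backrest's own z axis and vertical between 1.9024 and 2.1293 rad and x of tablet in the frame of stand between -0.046 and -0.016 m and y of tablet in the frame of stand between -0.02 and 0.02 m and z of tablet in the frame of stand between 0.004 and 0.018 m and angle between tablet's own x axis and vertical between 1.7977 and 2.2166 rad and angle between tablet's own z axis and vertical below 0.68 rad and angle between the y axis of tablet and the y axis of stand, either way round below 0.14 rad and contact force between tablet and backrest above 0.15 N and linear speed of tablet below 0.02 m/s and angular speed of tablet below 0.1 rad/s); the robot touches nothing.
It fails at once if the tablet topples (tilts more than 60 degrees) (angle between tablet's own z axis and vertical above 1.05 rad).
It fails at once if the kitchen timer is shifted more than 30 mm (distance of timer from where it was at the start of the episode above 0.03 m).
It fails at once if the jam jar is shifted more than 30 mm (distance of jam_jar from where it was at the start of the episode above 0.03 m).
It fails at once if the mug is shifted more than 30 mm (distance of mug from where it was at the start of the episode above 0.03 m).
It also fails if it takes over 70 s, if anything falls off the work surface, if the arm or the gripper's body presses on something with over 40 N, if the wrist force passes 120 N, or if a joint passes its speed limit or range.

## Working session

There is one attempt and no reset: what is moved stays moved. The work goes in short steps, Python scripts to look and compute and a tool call to move; the robot and the scene stay as the last step left them, time stands still between calls to the robot, and variables do not carry over. Pictures are saved under pics/ and viewed, at most 11 in all, crops included, and the job is handed in when it is done.

Besides the shell and the picture viewer there is one more tool, called after "Emit:" as a command line: name --pt "numbers of a row" for each row, then --argument value for the rest. arm_command: Moves the arm, as the interface text tells. Its arguments: {"type":"object","properties":{"motion":{"type":"array"}},"required":["motion"]}

```bash
mkdir -p pics; cat > h.py <<'E'
import numpy as np, cv2, json
from station import *
def save(cam,name):
    im=capture(cam); cv2.imwrite(f'pics/{name}.png',im[:,:,::-1]); return im
def proj(cam,X):
    m=camera_model(cam); c=np.asarray(X,float)@np.array(m['R']).T+m['t']
    return np.stack([m['fy']*c[...,1]/c[...,2]+m['cy'], m['fx']*c[...,0]/c[...,2]+m['cx']],-1)
def ray(cam,rc,z):
    m=camera_model(cam); R=np.array(m['R']); t=np.array(m['t'])
    o=-R.T@t; d=R.T@np.array([(rc[1]-m['cx'])/m['fx'],(rc[0]-m['cy'])/m['fy'],1])
    return o+d*(z-o[2])/d[2]
E
python3 - <<'E'
from h import *
for c in ['scene','top']:
    save(c,c+'0'); m=camera_model(c); print(c,m['fx'],(-np.array(m['R']).T@m['t']).round(3),np.array(m['R']).round(2).tolist())
    for n in ['stand','backrest','tablet','dock','timer','jam_jar','mug']:
        print(n,[(np.round(d['location']).tolist(),round(d['p'],2),ray(c,d['location'],0.03).round(3).tolist()) for d in find_in(n,c)[:4]])
print(sense()['ee_rot'])
E
```

```text
scene 406.44982991612375 [ 0.138 -1.     0.654] [[0.91, -0.41, -0.0], [-0.22, -0.48, -0.85], [0.35, 0.77, -0.53]]
stand [([200.0, 296.0], 0.7, [0.502, -0.066, 0.03]), ([158.0, 351.0], 0.68, [0.78, 0.106, 0.03]), ([308.0, 280.0], 0.63, [0.315, -0.439, 0.03])]
backrest [([287.0, 275.0], 0.78, [0.327, -0.378, 0.03]), ([188.0, 291.0], 0.61, [0.515, -0.001, 0.03])]
tablet [([223.0, 361.0], 0.95, [0.615, -0.247, 0.03]), ([288.0, 400.0], 0.89, [0.569, -0.491, 0.03])]
dock [([262.0, 358.0], 0.94, [0.529, -0.381, 0.03])]
timer [([193.0, 375.0], 0.75, [0.73, -0.132, 0.03])]
jam_jar [([158.0, 348.0], 0.73, [0.769, 0.106, 0.03]), ([262.0, 356.0], 0.16, [0.525, -0.38, 0.03])]
mug []
top 486.7491351419506 [ 0.367 -0.13   1.721] [[-0.0, -1.0, 0.0], [-0.99, 0.0, -0.1], [0.1, -0.0, -0.99]]
stand [([259.0, 394.0], 0.64, [0.327, -0.411, 0.03]), ([205.0, 285.0], 0.62, [0.516, -0.037, 0.03]), ([203.0, 276.0], 0.31, [0.525, -0.006, 0.03])]
backrest [([259.0, 387.0], 0.94, [0.328, -0.387, 0.03]), ([207.0, 274.0], 0.7, [0.511, 0.003, 0.03])]
tablet [([192.0, 378.0], 0.79, [0.56, -0.361, 0.03]), ([206.0, 436.0], 0.67, [0.513, -0.564, 0.03])]
dock [([200.0, 373.0], 0.98, [0.535, -0.343, 0.03])]
timer [([141.0, 307.0], 0.8, [0.744, -0.112, 0.03])]
jam_jar [([139.0, 250.0], 0.67, [0.752, 0.089, 0.03])]
mug [([137.0, 210.0], 0.82, [0.761, 0.23, 0.03])]
[[ 9.31672325e-01 -3.63299708e-01 -1.49164878e-05]
 [-3.63299705e-01 -9.31672322e-01  9.47143250e-05]
 [-4.83069655e-05 -8.28235598e-05 -9.99999995e-01]]
```

View pics/scene0.png

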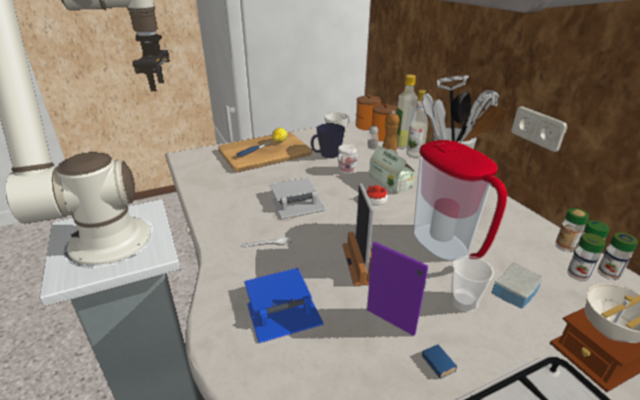

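```bash
python3 - <<'E'
import cv2
im=cv2.imread('pics/top0.png')[100:320,180:480]
cv2.imwrite('pics/top0c.png',cv2.resize(im,None,fx=2.66,fy=2.66,interpolation=cv2.INTER_CUBIC))
E
```

```text
(no output)
```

View pics/top0c.png

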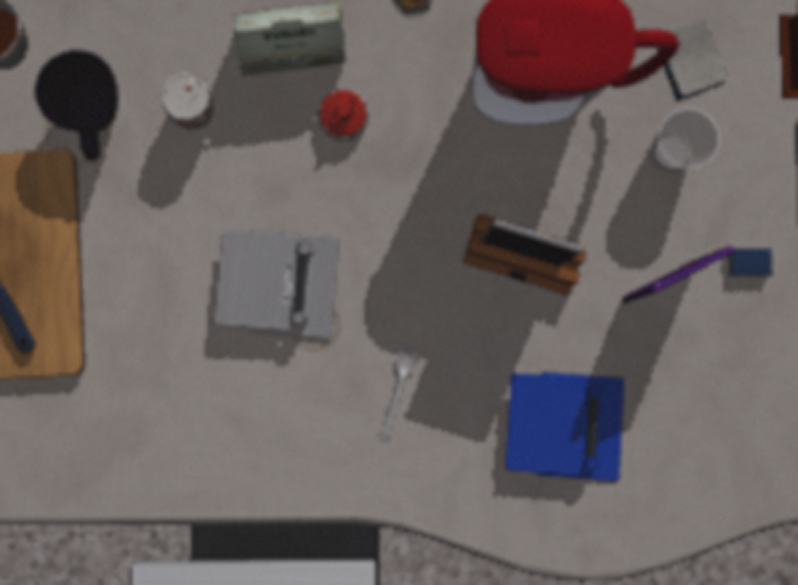

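The grey stand is at scene (200,296) and top (206,284), with its plate pointing to +y, towards the board. The dock with the black tablet is at top (196,377) and scene (230,360). The blue stand and the purple tablet are look-alikes. Next I zoom in to read corners.

```bash
python3 - <<'E'
import cv2,numpy as np
t=cv2.imread('pics/top0.png');s=cv2.imread('pics/scene0.png')
def crop(im,r,c,h,w,k):
    o=cv2.resize(im[r:r+h,c:c+w],None,fx=k,fy=k,interpolation=cv2.INTER_CUBIC)
    o=cv2.convertScaleAbs(o,alpha=1.4)
    for i in range(0,h,5): cv2.line(o,(0,i*k),(6 if (r+i)%10 else 14,i*k),(0,0,255),1); (r+i)%10==0 and cv2.putText(o,str(r+i),(15,i*k+4),0,.35,(0,0,255))
    for i in range(0,w,5): cv2.line(o,(i*k,0),(i*k,6 if (c+i)%10 else 14),(0,255,0),1); (c+i)%10==0 and cv2.putText(o,str(c+i),(i*k-8,24),0,.35,(0,255,0))
    return o
a=crop(t,183,258,46,56,10); 
b=crop(s,175,265,45,65,9)
cv2.imwrite('pics/a.png',a); cv2.imwrite('pics/b.png',b)
c=crop(t,175,350,45,57,7); d=crop(s,180,340,110,40,5)
o=np.zeros((560,620,3),np.uint8); o[:315,:399]=c; o[:550,410:610]=d; cv2.imwrite('pics/c.png',o)
E
```

```text
(no output)
```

View pics/a.png

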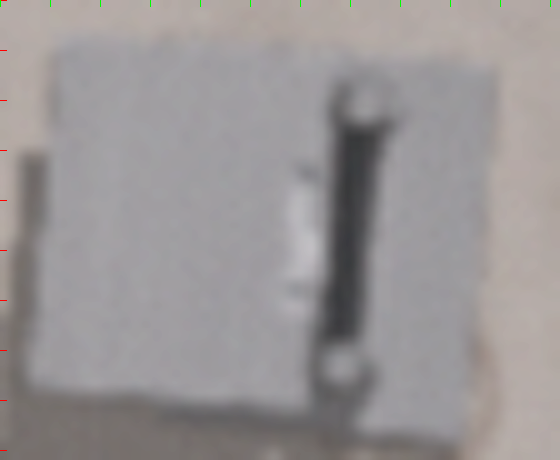

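View pics/b.png

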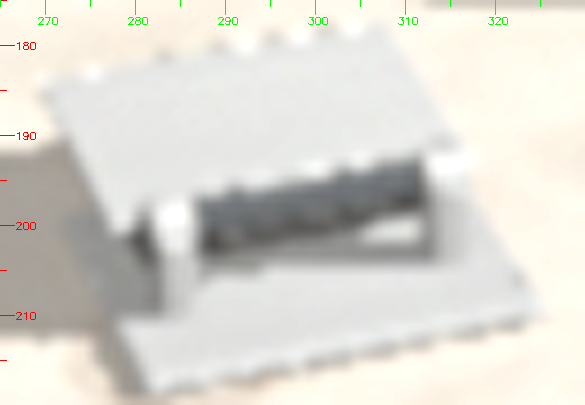

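View pics/c.png

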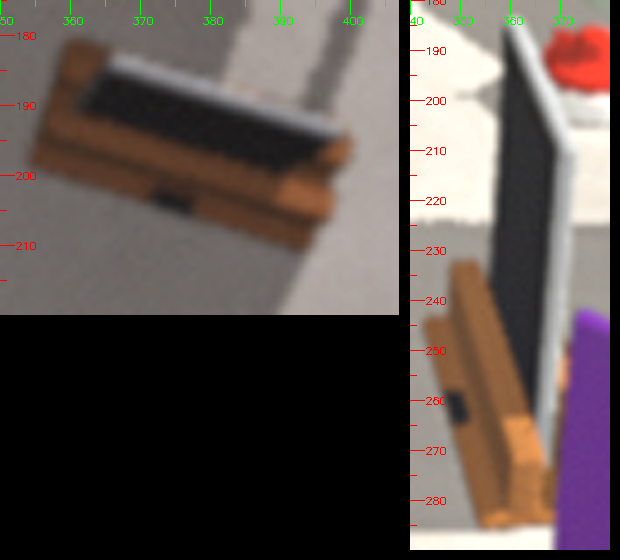

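The zooms show the stand's plate and foot corners clearly, and the tablet leans away from the robot in the dock, silver back edge up. I fit the poses from corners read in both views.

```bash
cat > fit.py <<'E'
from h import *
from scipy.optimize import least_squares
from scipy.spatial.transform import Rotation as Ro
def A(p): return ((p[1]+.5)/10-.5+183,(p[0]+.5)/10-.5+258)
def B(p): return ((p[1]+.5)/9-.5+175,(p[0]+.5)/9-.5+265)
def C(p): return ((p[1]+.5)/7-.5+175,(p[0]+.5)/7-.5+350)
def D(p): return ((p[1]+.5)/5-.5+180,(p[0]-410+.5)/5-.5+340)
def plate(th,P):  # plate frame -> stand frame; opening th: z axis turns towards the front... free edge (-x) goes up
    return Ro.from_euler('y',th).apply(P)+[0,0,.036]
def world(q,P): return Ro.from_euler('z',q[2]).apply(P)+[q[0],q[1],0]
if __name__=='__main__':
    S=[('top',A((55,42)),1,(-.108,.063,-.004)),('top',A((27,385)),1,(-.108,-.063,-.004)),
     ('top',A((497,65)),0,(.045,.068,.008)),('top',A((462,440)),0,(.045,-.068,.008)),
     ('scene',B((42,90)),1,(-.108,-.063,-.004)),('scene',B((380,20)),1,(-.108,.063,-.004)),('scene',B((120,238)),1,(-.010,-.063,-.004)),
     ('scene',B((143,393)),0,(.045,-.068,.002)),('scene',B((540,313)),0,(.045,.068,.002))]
    def f(q): return np.concatenate([proj(c,world(q,plate(q[3],np.array([P]))[0] if k else np.array(P)))-o for c,o,k,P in S])
    r=least_squares(f,[.51,0,-1.57,.05],loss='soft_l1'); print('stand',r.x.round(4),np.degrees(r.x[2:]).round(1)); print(r.fun.round(1))
    T=[('top',C((110,53)),(.0045,.056,.18)),('top',C((350,138)),(.0045,-.056,.18)),('top',C((105,68)),(-.0045,.056,.18)),('top',C((337,153)),(-.0045,-.056,.18)),
     ('scene',D((574,150)),(.0045,-.056,.18)),('scene',D((556,152)),(-.0045,-.056,.18)),('scene',D((503,28)),(-.0045,.056,.18))]
    def w(q,P): return world(q,Ro.from_euler('y',q[3]).apply(P)+[0,0,.010])
    g=lambda q: np.concatenate([proj(c,w(q,np.array(P)))-o for c,o,P in T])
    r=least_squares(g,[.55,-.35,-.3,.05],loss='soft_l1'); print('tablet',r.x.round(4),np.degrees(r.x[2:]).round(1)); print(r.fun.round(1)); print('topmid',w(r.x,np.array([0,0,.18])).round(4))
    # dock base front corners as check (z~10 mm)
    q=r.x; print([(p,proj('top',world(q,np.array(p))).round(1).tolist()) for p in [(-.035,.075,.01),(-.035,-.075,.01)]],C((30,168)),C((303,250)))
E
python3 fit.py
```

```text
stand [ 0.5129 -0.0622 -1.6548 -0.0124] [-94.8  -0.7]
[-0.9  0.2  0.6 -0.2 -0.4 -0.2  0.3  0.1 -0.4 -0.8  0.7  0.3 -1.3 -1.1
  0.5  0.3  0.3  1.2]
tablet [ 0.5224 -0.3419 -0.3322  0.1824] [-19.   10.4]
[-0.2  0.3 -1.1 -0.4  0.2  0.2 -0.7  0.7  0.9 -0.2  0.1 -0.7 -1.7 -0.2]
topmid [ 0.5532 -0.3526  0.187 ]
[((-0.035, 0.075, 0.01), [206.1, 348.7]), ((-0.035, -0.075, 0.01), [219.8, 389.1])] (198.57142857142858, 353.85714285714283) (210.28571428571428, 392.85714285714283)
```

```bash
cat > fit2.py <<'E'
from fit import *
T=[('top',C((110,53)),(.0045,.056,.18)),('top',C((350,138)),(.0045,-.056,.18)),('top',C((105,68)),(-.0045,.056,.18)),('top',C((337,153)),(-.0045,-.056,.18)),
     ('scene',D((574,150)),(.0045,-.056,.18)),('scene',D((556,152)),(-.0045,-.056,.18)),('scene',D((503,28)),(-.0045,.056,.18))]
L=[(D((490,270)),(-.0045,.056)),(D((548,455)),(.0045,-.056)),(D((537,420)),(-.0045,-.056))]
def w(q,P): return world(q,Ro.from_euler('y',q[3]).apply(P)+[0,0,.010])
def g(q):
    e=[proj(c,w(q,np.array(P)))-o for c,o,P in T]
    for o,P in L:
        a,b=proj('scene',w(q,np.array([(*P,.03),(*P,.18)]))); d=(b-a)/np.linalg.norm(b-a); e.append([np.cross(d,np.array(o)-a)])
    return np.concatenate(e)
r=least_squares(g,[.55,-.35,-.3,.05],loss='soft_l1'); print(r.x.round(4),np.degrees(r.x[2:]).round(1),r.fun.round(1))
for l in (0,.05,.1):
    r=least_squares(lambda q:g([*q,l]),[.55,-.35,-.3],loss='soft_l1');print(l,r.x.round(4),r.cost.round(2),r.fun.round(1),'topmid',w([*r.x,l],np.array([0,0,.18])).round(4))
E
python3 fit2.py 2>/dev/null
```

```text
[ 0.5545 -0.3542 -0.335  -0.0125] [-19.2  -0.7] [-0.2  0.8 -1.   0.1  0.3  0.6 -0.4  1.1 -0.3 -0.2 -0.4 -0.9 -2.2 -0.2
 -0.   0.6 -0.6]
0 [ 0.5529 -0.3539 -0.3334] 4.24 [-0.3  0.9 -1.1  0.2  0.2  0.7 -0.6  1.2 -0.3  0.1 -0.4 -0.6 -2.2  0.
 -0.5  0.  -1.1] topmid [ 0.5529 -0.3539  0.19  ]
0.05 [ 0.5451 -0.3515 -0.3275] 11.68 [-0.4  1.  -1.4  0.4  0.1  0.9 -0.9  1.4 -0.1  0.7 -0.4  0.  -2.2  0.2
 -3.1 -3.  -3.7] topmid [ 0.5536 -0.3544  0.1898]
0.1 [ 0.5368 -0.3484 -0.3251] 20.35 [-0.4  0.9 -1.5  0.2  0.1  0.8 -1.   1.3  0.2  0.7 -0.3  0.1 -2.1  0.2
 -5.9 -6.4 -6.6] topmid [ 0.5538 -0.3542  0.1891]
```

```bash
cat > plan.py <<'E'
from h import *
from scipy.spatial.transform import Rotation as Ro
SO=np.array([.513,-.062,0]); YAW=np.radians(-94.8)
xs=np.array([np.cos(YAW),np.sin(YAW),0]); ys=np.array([-xs[1],xs[0],0]); f=-xs; up=np.array([0,0,1.])
def slant(a): # tool R, pointing to stand rear and down by a deg
    a=np.radians(a); z=-f*np.cos(a)-up*np.sin(a); y=-ys; return np.stack([np.cross(y,z),y,z],1)
def tipU(a,F,Z): # TCP for upper tip corner at (F,Z) in the stand plane
    R=slant(a); return SO+f*F+up*Z-R[:,0]*.0095-R[:,2]*.008, R
def rows(p,R,jaw,n=None,start=None):
    s=sense(); p0,R0=(np.array(s['tcp_pos']),np.array(s['ee_rot'])) if start is None else start
    v=Ro.from_matrix(R0.T@R).as_rotvec(); d=np.linalg.norm(p-p0)
    n=n or int(np.ceil(max(d/.045,np.degrees(np.linalg.norm(v))/8,1)))
    out=[]
    for i in range(n):
        Ri=R0@Ro.from_rotvec(v*i/n).as_matrix()
        out.append([jaw,*(1000*Ri.T@(p-p0)/n).round(1).tolist(),*(v/n).round(4).tolist()])
    for i in range(0,n,8): print(json.dumps(out[i:i+8]))
    return p,R
def err(p,R):
    s=sense(); R0=np.array(s['ee_rot']); print('err mm tool',(1000*R0.T@(p-np.array(s['tcp_pos']))).round(1),'rot',Ro.from_matrix(R0.T@R).as_rotvec().round(3),'t',s['time_s'])
E
python3 - <<'E'
from plan import *
p,R=tipU(45,.180,.12); print(p,R.round(2).tolist()); rows(p,R,0)
E
```

```text
[0.52909747 0.12969968 0.11893934] [[-0.06, -1.0, -0.06], [-0.7, 0.08, -0.7], [0.71, -0.0, -0.71]]
[[0, 34.3, 24.0, 8.6, -0.0386, 0.0517, 0.0933], [0, 35.9, 20.3, 11.3, -0.0386, 0.0517, 0.0933], [0, 36.9, 16.5, 13.9, -0.0386, 0.0517, 0.0933], [0, 37.5, 12.4, 16.3, -0.0386, 0.0517, 0.0933], [0, 37.5, 8.2, 18.7, -0.0386, 0.0517, 0.0933], [0, 37.1, 4.0, 20.8, -0.0386, 0.0517, 0.0933], [0, 36.1, -0.3, 22.8, -0.0386, 0.0517, 0.0933], [0, 34.7, -4.5, 24.6, -0.0386, 0.0517, 0.0933]]
[[0, 32.8, -8.6, 26.0, -0.0386, 0.0517, 0.0933], [0, 30.4, -12.6, 27.3, -0.0386, 0.0517, 0.0933], [0, 27.6, -16.4, 28.2, -0.0386, 0.0517, 0.0933], [0, 24.4, -19.9, 28.9, -0.0386, 0.0517, 0.0933], [0, 20.9, -23.2, 29.2, -0.0386, 0.0517, 0.0933]]
```

Emit:
arm_command --pt "0 34 24 9 -0.039 0.052 0.093" --pt "0 36 20 11 -0.039 0.052 0.093" --pt "0 37 16 14 -0.039 0.052 0.093" --pt "0 37 12 16 -0.039 0.052 0.093" --pt "0 37 8 19 -0.039 0.052 0.093" --pt "0 37 4 21 -0.039 0.052 0.093" --pt "0 36 0 23 -0.039 0.052 0.093" --pt "0 35 -4 25 -0.039 0.052 0.093"

```text
time_s: 1.6
tcp_pos: [0.4133, 0.3038, 0.1612]
ee_rot: [[0.4, -0.913, 0.085], [-0.786, -0.389, -0.48], [0.471, 0.125, -0.873]]
wrist_force: [-0.4, -0.1, 0.3]
gripper_width: 0.36
gripper_force: 0.0
```

```bash
python3 - <<'E'
from plan import *
p,R=tipU(45,.180,.12); err(p,R); rows(p,R,0); print(sense()['joints'])
E
```

```text
err mm tool [163.2 -43.2 130.4] rot [-0.192  0.254  0.465] t 1.6
[[0, 32.6, -8.6, 26.1, -0.0385, 0.0507, 0.0929], [0, 30.3, -12.6, 27.3, -0.0385, 0.0507, 0.0929], [0, 27.5, -16.4, 28.2, -0.0385, 0.0507, 0.0929], [0, 24.4, -19.9, 28.8, -0.0385, 0.0507, 0.0929], [0, 20.9, -23.1, 29.1, -0.0385, 0.0507, 0.0929]]
[ 63.97012486  24.21547681 -19.05949608  17.59082324 -71.84606091
 -48.30745017]
```

Emit:
arm_command --pt "0 33 -9 26 -0.039 0.051 0.093" --pt "0 30 -13 27 -0.039 0.051 0.093" --pt "0 27 -16 28 -0.039 0.051 0.093" --pt "0 24 -20 29 -0.039 0.051 0.093" --pt "0 21 -23 29 -0.039 0.051 0.093" --pt "0 0 0 0 0 0 0"

```text
time_s: 2.2
tcp_pos: [0.5294, 0.128, 0.1157]
ee_rot: [[-0.059, -0.996, -0.069], [-0.701, 0.09, -0.707], [0.711, 0.007, -0.704]]
wrist_force: [-1.8, 0.2, -0.5]
gripper_width: 0.004
gripper_force: 0.0
```

```bash
python3 - <<'E'
from plan import *
p,R=tipU(45,.180,.12); err(p,R); print(sense()['joints'])
im=capture('scene'); cv2.imwrite('pics/d.png',cv2.resize(im[100:280,180:420,::-1],None,fx=3.3,fy=3.3,interpolation=cv2.INTER_CUBIC))
p,R=tipU(45,.150,.0185); a=rows(p,R,0,4); p,R=tipU(45,.103,.0185); rows(p,R,0,2,a)
E
```

```text
err mm tool [ 1.1  0.5 -3.5] rot [ 0.009 -0.005 -0.   ] t 2.2
[ 44.22911332  34.86930135 -19.44396489  28.32848767 -75.23665089
 -66.54415523]
[[0, -12.3, -0.1, 22.8, 0.0015, -0.0007, 0.0005], [0, -12.3, -0.1, 22.8, 0.0015, -0.0007, 0.0005], [0, -12.3, -0.0, 22.9, 0.0015, -0.0007, 0.0005], [0, -12.3, 0.0, 22.9, 0.0015, -0.0007, 0.0005]]
[[0, 16.6, 0.0, 16.6, 0.0, 0.0, 0.0], [0, 16.6, 0.0, 16.6, 0.0, 0.0, 0.0]]
```

View pics/d.png

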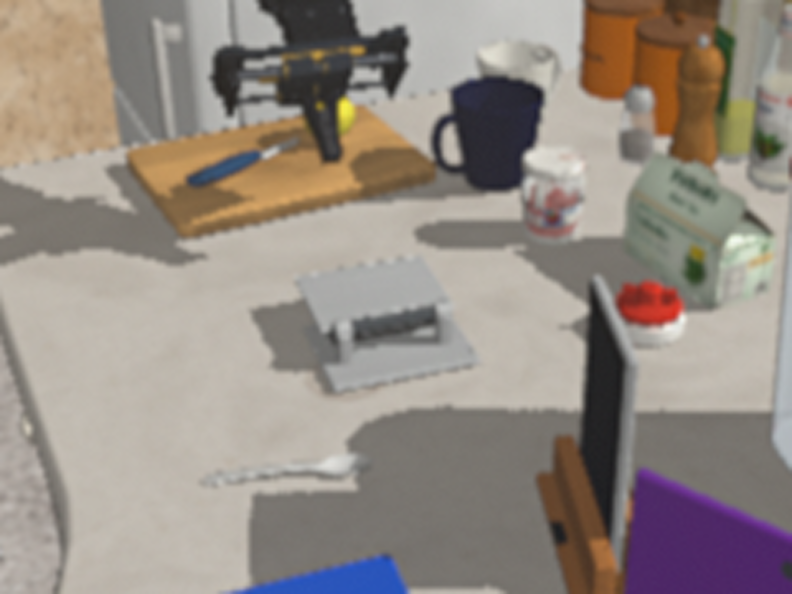

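The closed fingers are in front of the plate, tip at about (332,157) in the crop, and the scene is undisturbed. I go down and in under the free edge.

Emit:
arm_command --pt "0 -12 0 23 0.006 -0.003 0" --pt "0 -12 0 23 0 0 0" --pt "0 -12 0 23 0 0 0" --pt "0 -12 0 23 0 0 0" --pt "0 0 0 0 0 0 0"

```text
time_s: 2.75
tcp_pos: [0.5246, 0.1002, 0.0177]
ee_rot: [[-0.053, -0.997, -0.058], [-0.704, 0.078, -0.706], [0.708, 0.003, -0.706]]
wrist_force: [0.3, -0.1, 0.2]
gripper_width: 0.006
gripper_force: 0.0
```

```bash
python3 - <<'E'
from plan import *
p,R=tipU(45,.103,.0185); err(p,R); rows(p,R,0,3)
E
```

```text
err mm tool [33.2 -1.8 33.6] rot [-0.002 -0.001  0.006] t 2.75
[[0, 11.1, -0.6, 11.2, -0.0006, -0.0004, 0.0022], [0, 11.1, -0.6, 11.2, -0.0006, -0.0004, 0.0022], [0, 11.1, -0.6, 11.2, -0.0006, -0.0004, 0.0022]]
```

Emit:
arm_command --pt "0 11 -0.6 11 0 0 0.002" --pt "0 11 -0.6 11 0 0 0.002" --pt "0 11 -0.6 11 0 0 0.002" --pt "0 0 0 0 0 0 0"

```text
time_s: 3.15
tcp_pos: [0.5234, 0.0518, 0.0202]
ee_rot: [[-0.064, -0.996, -0.057], [-0.706, 0.086, -0.703], [0.706, -0.005, -0.708]]
wrist_force: [-0.4, 0.5, 0.3]
gripper_width: 0.004
gripper_force: 0.0
```

```bash
python3 - <<'E'
from plan import *
p,R=tipU(45,.103,.0185); err(p,R); print(sense()['wrist_force'])
def arc(th,rho=.100):
    t=np.radians(th); return tipU(45,rho*np.cos(t)+.009*np.sin(t),.036+rho*np.sin(t)-.009*np.cos(t))
s=sense(); st=(np.array(s['tcp_pos']),np.array(s['ee_rot']))
for th in list(range(3,122,7))+[122]: print(th); st=rows(*arc(th),0,1,st)
E
```

```text
err mm tool [-2.7  0.8  1.2] rot [-0.002  0.002 -0.005] t 3.15
[-0.41918313  0.48074756  0.29253615]
3
[[0, 8.9, 0.8, -6.7, -0.0019, 0.0019, -0.0046]]
10
[[0, 8.9, -0.0, -8.5, 0.0, 0.0, 0.0]]
17
[[0, 9.8, 0.0, -7.3, 0.0, 0.0, 0.0]]
24
[[0, 10.7, 0.0, -6.1, 0.0, 0.0, 0.0]]
31
[[0, 11.3, -0.0, -4.7, 0.0, 0.0, 0.0]]
38
[[0, 11.8, -0.0, -3.3, 0.0, 0.0, 0.0]]
45
[[0, 12.1, -0.0, -1.8, 0.0, 0.0, 0.0]]
52
[[0, 12.3, 0.0, -0.4, 0.0, 0.0, 0.0]]
59
[[0, 12.2, 0.0, 1.1, 0.0, 0.0, 0.0]]
66
[[0, 12.0, 0.0, 2.6, 0.0, 0.0, 0.0]]
73
[[0, 11.6, -0.0, 4.1, 0.0, 0.0, 0.0]]
80
[[0, 11.0, -0.0, 5.4, 0.0, 0.0, 0.0]]
87
[[0, 10.2, 0.0, 6.7, 0.0, 0.0, 0.0]]
94
[[0, 9.3, -0.0, 7.9, 0.0, 0.0, 0.0]]
101
[[0, 8.3, 0.0, 9.0, 0.0, 0.0, 0.0]]
108
[[0, 7.1, -0.0, 10.0, 0.0, 0.0, 0.0]]
115
[[0, 5.9, 0.0, 10.8, 0.0, 0.0, 0.0]]
122
[[0, 4.5, -0.0, 11.4, 0.0, 0.0, 0.0]]
```

Emit:
arm_command --pt "0 9 0 -7 0 0 0" --pt "0 9 0 -8 0 0 0" --pt "0 10 0 -7 0 0 0" --pt "0 11 0 -6 0 0 0" --pt "0 11 0 -5 0 0 0" --pt "0 12 0 -3 0 0 0" --pt "0 12 0 -2 0 0 0" --pt "0 0 0 0 0 0 0"

```text
time_s: 3.95
tcp_pos: [0.5225, 0.0292, 0.0999]
ee_rot: [[-0.064, -0.997, -0.053], [-0.708, 0.082, -0.702], [0.704, -0.008, -0.71]]
wrist_force: [-1.5, 6.0, -4.7]
gripper_width: 0.009
gripper_force: 3.9
```

```bash
python3 - <<'E'
from plan import *
t=np.radians(45); p,R=tipU(45,.1*np.cos(t)+.009*np.sin(t),.036+.1*np.sin(t)-.009*np.cos(t)); err(p,R); print(sense()['wrist_force'],sense()['moment'])
E
```

```text
err mm tool [1.2 1.8 2. ] rot [-0.006  0.005 -0.004] t 3.95
[-1.48285315  6.01874594 -4.65403706] [ 3.98530126 -0.19037502 -0.20564241]
```

Contact holds at about 7.7 N, normal to a plate at 45°. I continue the arc.

Emit:
arm_command --pt "0 13 0 1 0 0 0" --pt "0 12 0 1 0 0 0" --pt "0 12 0 3 0 0 0" --pt "0 12 0 4 0 0 0" --pt "0 11 0 5 0 0 0" --pt "0 10 0 7 0 0 0" --pt "0 9 0 8 0 0 0" --pt "0 0 0 0 0 0 0"

```text
time_s: 4.75
tcp_pos: [0.5163, -0.0477, 0.1366]
ee_rot: [[-0.063, -0.997, -0.052], [-0.704, 0.082, -0.706], [0.708, -0.008, -0.706]]
wrist_force: [-0.9, 8.0, 5.5]
gripper_width: 0.002
gripper_force: 3.9
```

```bash
python3 - <<'E'
from plan import *
def arc(th,rho=.100):
    t=np.radians(th); return tipU(45,rho*np.cos(t)+.009*np.sin(t),.036+rho*np.sin(t)-.009*np.cos(t))
err(*arc(94)); print(sense()['wrist_force'])
s=sense(); st=(np.array(s['tcp_pos']),np.array(s['ee_rot']))
for th in (101,108,115,121): st=rows(*arc(th),0,1,st)
E
```

```text
err mm tool [-0.8  2.1  1. ] rot [-0.007 -0.001 -0.004] t 4.75
[-0.90892232  8.02286598  5.5107451 ]
[[0, 7.5, 2.1, 10.0, -0.0072, -0.001, -0.0042]]
[[0, 7.1, -0.0, 10.0, 0.0, 0.0, 0.0]]
[[0, 5.9, 0.0, 10.8, 0.0, 0.0, 0.0]]
[[0, 4.0, -0.0, 9.7, 0.0, 0.0, 0.0]]
```

Emit:
arm_command --pt "0 8 1 10 0 0 0" --pt "0 7 0 10 0 0 0" --pt "0 6 0 11 0 0 0" --pt "0 4 0 10 0 0 0" --pt "0 0 0 0 0 0 0" --pt "0 0 0 0 0 0 0"

```text
time_s: 5.35
tcp_pos: [0.512, -0.0944, 0.1259]
ee_rot: [[-0.063, -0.997, -0.052], [-0.701, 0.081, -0.708], [0.71, -0.008, -0.704]]
wrist_force: [1.0, 4.0, 7.6]
gripper_width: 0.005
gripper_force: 3.6
```

```bash
python3 - <<'E'
from plan import *
def arc(th,rho=.100):
    t=np.radians(th); return tipU(45,rho*np.cos(t)+.009*np.sin(t),.036+rho*np.sin(t)-.009*np.cos(t))
err(*arc(121)); print(sense()['wrist_force'])
E
```

```text
err mm tool [-1.1  1.7 -0.3] rot [-0.007 -0.004 -0.004] t 5.35
[1.04269164 4.04676359 7.59260368]
```

Emit:
arm_command --pt "0 0 0 -20 0 0 0" --pt "0 0 0 -30 0 0 0" --pt "0 0 0 -40 0 0 0" --pt "0 0 0 -40 0 0 0" --pt "0 0 0 0 0 0 0"

```text
time_s: 5.85
tcp_pos: [0.52, 0.0003, 0.2193]
ee_rot: [[-0.065, -0.997, -0.048], [-0.706, 0.079, -0.704], [0.706, -0.012, -0.708]]
wrist_force: [0.3, -0.4, -0.2]
gripper_width: 0.006
gripper_force: 0.0
```

```bash
python3 - <<'E'
from plan import *
import cv2
print(sense()['time_s'])
def crop(im,r,c,h,w,k):
    im=np.ascontiguousarray(im[:,:,::-1]); o=cv2.resize(im[r:r+h,c:c+w],None,fx=k,fy=k,interpolation=cv2.INTER_CUBIC)
    for i in range(0,h,10): cv2.line(o,(0,i*k),(10,i*k),(0,0,255),1); cv2.putText(o,str(r+i),(12,i*k+4),0,.35,(0,0,255))
    for i in range(0,w,10): cv2.line(o,(i*k,0),(i*k,10),(0,0,255),1); cv2.putText(o,str(c+i),(i*k-8,20),0,.35,(0,0,255))
    return o
a=crop(capture('scene'),150,260,70,70,8); b=crop(capture('top'),180,260,70,30*1,8)
o=np.zeros((560,800,3),np.uint8); o[:,:560]=a; o[:,560:]=b; cv2.imwrite('pics/e.png',o)
# predicted corners of free edge
from fit import plate,world
q=[.513,-.062,YAW]
for th in (105,110,115,120,125):
    for y in (.063,-.063):
        P=world(q,plate(np.radians(th),np.array([[-.108,y,-.004],[-.108,y,-.009]])))
        print(th,y,proj('scene',P).round(1).tolist(),proj('top',P).round(1).tolist())
E
```

```text
5.85
105 0.063 [[164.0, 321.9], [162.8, 321.3]] [[184.6, 300.0], [184.5, 298.5]]
105 -0.063 [[171.3, 278.0], [170.1, 277.5]] [[223.0, 296.9], [222.9, 295.4]]
110 0.063 [[166.2, 323.1], [164.9, 322.5]] [[185.0, 302.8], [184.8, 301.4]]
110 -0.063 [[173.7, 278.9], [172.3, 278.4]] [[223.3, 299.7], [223.2, 298.2]]
115 0.063 [[168.7, 324.2], [167.3, 323.6]] [[185.3, 305.5], [185.1, 304.1]]
115 -0.063 [[176.2, 279.9], [174.8, 279.4]] [[223.6, 302.4], [223.4, 301.0]]
120 0.063 [[171.4, 325.3], [169.9, 324.8]] [[185.7, 308.1], [185.5, 306.8]]
120 -0.063 [[179.0, 280.8], [177.5, 280.3]] [[223.8, 305.0], [223.7, 303.7]]
125 0.063 [[174.2, 326.4], [172.6, 325.8]] [[186.0, 310.6], [185.8, 309.3]]
125 -0.063 [[182.0, 281.8], [180.4, 281.3]] [[224.1, 307.5], [224.0, 306.3]]
```

View pics/e.png

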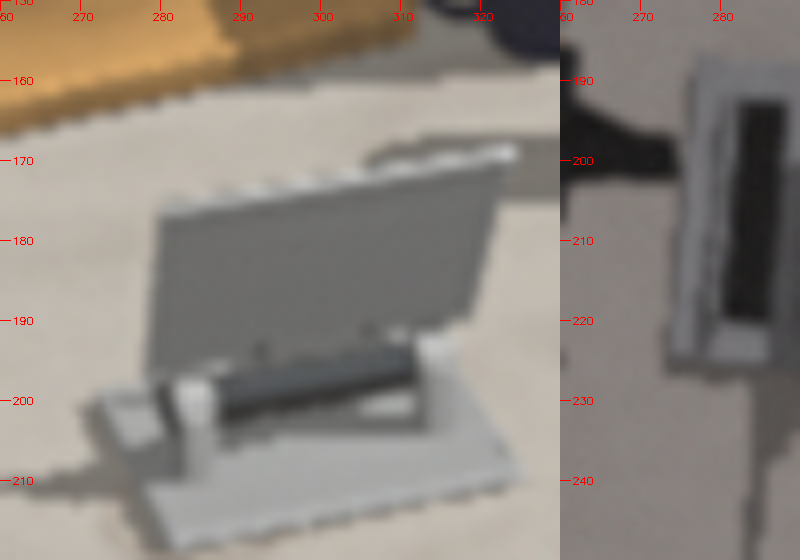

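The plate's free edge runs from about (175,279) to (168.5,324) in the scene view. That matches an opening of 115–116°, so it is in tolerance. Now I plan the tablet grasp.

```bash
python3 - <<'E'
from plan import *
from fit import plate,world
im=capture('top').astype(int).mean(2); print(im[200,296:316].astype(int),im[210,296:316].astype(int))
q=[.513,-.062,YAW]
for P in ([-.065,.068,.008],[-.065,-.068,.008]): print('foot front',proj('top',world(q,np.array(P))).round(1))
print('jug lid front',ray('top',(141,389),.26).round(3))
ty=-np.array([np.cos(np.radians(-19)),np.sin(np.radians(-19)),0]); z=-up
R=np.stack([np.cross(ty,z),ty,z],1); p=np.array([.553,-.354,.245]); rows(p,R,45)
E
```

```text
[ 52  53  54  54  54  56  67  91 101 112 118 125 127 128 128 126 126 124
 124 125] [ 54  54  53  54  54  64  86 106 115 116 118 125 126 127 126 127 125 126
 126 128]
foot front [186.2 276. ]
foot front [224.4 272.7]
jug lid front [ 0.691 -0.366  0.26 ]
[[45, 33.2, -8.2, 28.0, -0.0126, -0.0977, 0.0292], [45, 35.6, -9.6, 24.5, -0.0126, -0.0977, 0.0292], [45, 37.5, -10.9, 20.8, -0.0126, -0.0977, 0.0292], [45, 39.0, -12.3, 16.9, -0.0126, -0.0977, 0.0292], [45, 40.1, -13.6, 12.9, -0.0126, -0.0977, 0.0292], [45, 40.7, -14.9, 8.8, -0.0126, -0.0977, 0.0292], [45, 40.9, -16.2, 4.6, -0.0126, -0.0977, 0.0292], [45, 40.6, -17.4, 0.4, -0.0126, -0.0977, 0.0292]]
```

Emit:
arm_command --pt "45 33 -8 28 -0.013 -0.098 0.029" --pt "45 36 -10 24 -0.013 -0.098 0.029" --pt "45 37 -11 21 -0.013 -0.098 0.029" --pt "45 39 -12 17 -0.013 -0.098 0.029" --pt "45 40 -14 13 -0.013 -0.098 0.029" --pt "45 41 -15 9 -0.013 -0.098 0.029" --pt "45 41 -16 5 -0.013 -0.098 0.029" --pt "45 40 -17 0 -0.013 -0.098 0.029"

```text
time_s: 6.8
tcp_pos: [0.5522, -0.3544, 0.242]
ee_rot: [[-0.326, -0.945, -0.004], [-0.945, 0.326, 0.011], [-0.009, 0.008, -1.0]]
wrist_force: [1.5, 0.1, 0.3]
gripper_width: 0.506
gripper_force: 0.0
```

Emit:
arm_command --pt "45 0 0 0 0 0 0" --pt "45 0 0 0 0 0 0"

```text
time_s: 7.0
tcp_pos: [0.5517, -0.355, 0.2405]
ee_rot: [[-0.33, -0.944, -0.007], [-0.944, 0.33, 0.007], [-0.005, 0.009, -1.0]]
wrist_force: [0.2, 1.1, -0.9]
gripper_width: 0.519
gripper_force: 0.0
```

```bash
python3 - <<'E'
from plan import *
ty=-np.array([np.cos(np.radians(-19)),np.sin(np.radians(-19)),0]); z=-up
R=np.stack([np.cross(ty,z),ty,z],1); p=np.array([.553,-.354,.167]); err(p,R); s=sense(); print(s['joints'],s['gripper_width'],s['wrist_force'])
k=6
a=capture('scene')[140:240,330:420,::-1]; b=capture('top')[150:220,345:405,::-1]
a=cv2.resize(a,None,fx=5,fy=5,interpolation=cv2.INTER_CUBIC); b=cv2.resize(b,None,fx=5,fy=5,interpolation=cv2.INTER_CUBIC)
o=np.zeros((500,760,3),np.uint8); o[:,:450]=a; o[:350,455:755]=b; cv2.imwrite('pics/f.png',o)
E
```

```text
err mm tool [-1.  -1.5 73.5] rot [ 0.009  0.005 -0.004] t 7.0
[-18.79144971  25.04166736   6.71173494  -0.29601069 -72.16824651
  -0.37428193] 0.5185508910954044 [ 0.17797162  1.08219789 -0.88473301]
```

View pics/f.png

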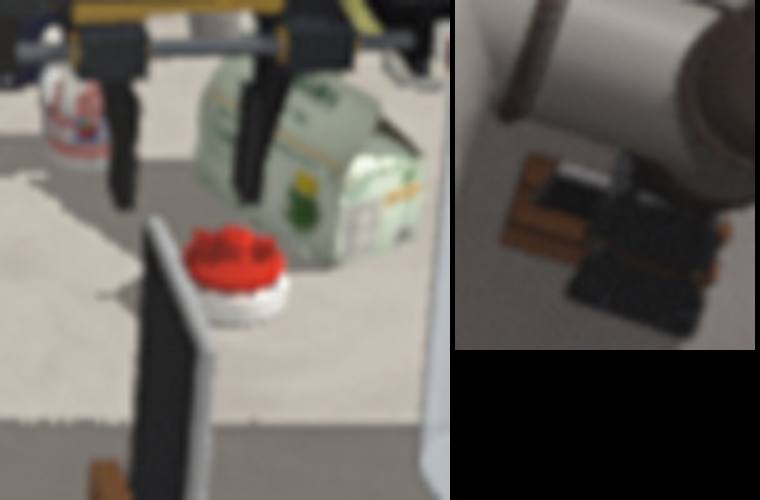

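The fingers straddle the tablet's top edge: tips at (125,205) and (250,200) in the crop, tablet top mid at (182,285). I descend and close.

Emit:
arm_command --pt "45 -0.5 -1 20 0.009 0.005 -0.004" --pt "45 0 0 20 0 0 0" --pt "45 0 0 20 0 0 0" --pt "45 0 0 13 0 0 0" --pt "45 0 0 0 0 0 0"

```text
time_s: 7.6
tcp_pos: [0.5548, -0.3498, 0.1673]
ee_rot: [[-0.318, -0.948, 0.0], [-0.948, 0.318, 0.0], [-0.0, -0.0, -1.0]]
wrist_force: [0.1, 0.2, -0.2]
gripper_width: 0.517
gripper_force: 0.0
```

Emit:
arm_command --pt "0 0 0 0 0 0 0" --pt "0 0 0 0 0 0 0" --pt "0 0 0 0 0 0 0" --pt "0 0 0 0 0 0 0" --pt "0 0 0 0 0 0 0" --pt "0 0 0 0 0 0 0"

```text
time_s: 8.2
tcp_pos: [0.5556, -0.3522, 0.1699]
ee_rot: [[-0.321, -0.947, 0.005], [-0.947, 0.321, -0.002], [-0.0, -0.005, -1.0]]
wrist_force: [-0.8, 0.6, 1.9]
gripper_width: 0.104
gripper_force: 29.9
```

Gripped at 9 mm opening, 30 N. Now I lift.

Emit:
arm_command --pt "0 0 0 -15 0 0 0" --pt "0 0 0 -20 0 0 0" --pt "0 0 0 -25 0 0 0" --pt "0 0 0 -25 0 0 0" --pt "0 0 0 -30 0 0 0" --pt "0 0 0 -30 0 0 0" --pt "0 0 0 -20 0 0 0" --pt "0 0 0 0 0 0 0"

```text
time_s: 9.0
tcp_pos: [0.5559, -0.3524, 0.3376]
ee_rot: [[-0.321, -0.947, 0.011], [-0.947, 0.321, -0.004], [0.0, -0.012, -1.0]]
wrist_force: [-0.7, 0.4, -2.8]
gripper_width: 0.099
gripper_force: 29.9
```

```bash
cat >> plan.py <<'E'
def place(lean,h,x=-.031,y=0.,H=.158):
    t=np.radians(lean); zt=np.cos(t)*up+np.sin(t)*xs; xt=np.cos(t)*xs-np.sin(t)*up
    R=np.stack([-ys,-xt,-zt],1); return SO+xs*x+ys*y+up*(.0096+h)+H*zt, R
E
python3 - <<'E'
from plan import *
s=sense(); print(s['gripper_width'],s['gripper_force'],s['wrist_force'],s['joints'])
p,R=place(21,.15); print(p); rows(p,R,0,20)
E
```

```text
0.09914697295101871 29.92302325204946 [-0.71967204  0.43248766 -2.75925515] [-1.83101979e+01  2.24511423e+01  1.60930242e+01  2.66960446e-02
 -8.29670157e+01 -3.91041992e-01]
[ 0.51085599 -0.08753228  0.30710571]
[[0, -11.8, 6.4, 1.4, -0.016, -0.0118, 0.0657], [0, -11.4, 7.1, 1.7, -0.016, -0.0118, 0.0657], [0, -10.8, 7.8, 1.9, -0.016, -0.0118, 0.0657], [0, -10.3, 8.5, 2.2, -0.016, -0.0118, 0.0657], [0, -9.7, 9.1, 2.5, -0.016, -0.0118, 0.0657], [0, -9.0, 9.7, 2.7, -0.016, -0.0118, 0.0657], [0, -8.3, 10.2, 3.0, -0.016, -0.0118, 0.0657], [0, -7.6, 10.7, 3.2, -0.016, -0.0118, 0.0657]]
[[0, -6.9, 11.1, 3.5, -0.016, -0.0118, 0.0657], [0, -6.1, 11.5, 3.8, -0.016, -0.0118, 0.0657], [0, -5.3, 11.8, 4.0, -0.016, -0.0118, 0.0657], [0, -4.4, 12.0, 4.3, -0.016, -0.0118, 0.0657], [0, -3.6, 12.2, 4.5, -0.016, -0.0118, 0.0657], [0, -2.7, 12.4, 4.7, -0.016, -0.0118, 0.0657], [0, -1.9, 12.4, 5.0, -0.016, -0.0118, 0.0657], [0, -1.0, 12.5, 5.2, -0.016, -0.0118, 0.0657]]
[[0, -0.1, 12.4, 5.4, -0.016, -0.0118, 0.0657], [0, 0.8, 12.3, 5.6, -0.016, -0.0118, 0.0657], [0, 1.7, 12.1, 5.8, -0.016, -0.0118, 0.0657], [0, 2.5, 11.9, 5.9, -0.016, -0.0118, 0.0657]]
```

Emit:
arm_command --pt "0 -12 6 1 -0.016 -0.012 0.066" --pt "0 -11 7 1 -0.016 -0.012 0.066" --pt "0 -11 8 1 -0.016 -0.012 0.066" --pt "0 -10 8 1 -0.016 -0.012 0.066" --pt "0 -10 9 1 -0.016 -0.012 0.066" --pt "0 -9 10 1 -0.016 -0.012 0.066" --pt "0 -8 10 1 -0.016 -0.012 0.066" --pt "0 -8 11 2 -0.016 -0.012 0.066"

```text
time_s: 9.8
tcp_pos: [0.5373, -0.2458, 0.3299]
ee_rot: [[-0.758, -0.65, -0.05], [-0.649, 0.746, 0.15], [-0.06, 0.146, -0.987]]
wrist_force: [-0.1, -0.0, -3.0]
gripper_width: 0.099
gripper_force: 30.0
```

Emit:
arm_command --pt "0 -7 11 3 -0.016 -0.012 0.066" --pt "0 -6 11 4 -0.016 -0.012 0.066" --pt "0 -5 12 4 -0.016 -0.012 0.066" --pt "0 -4 12 4 -0.016 -0.012 0.066" --pt "0 -4 12 4 -0.016 -0.012 0.066" --pt "0 -3 12 5 -0.016 -0.012 0.066" --pt "0 -2 12 5 -0.016 -0.012 0.066" --pt "0 -1 12 5 -0.016 -0.012 0.066"

```text
time_s: 10.6
tcp_pos: [0.5205, -0.1417, 0.3187]
ee_rot: [[-0.985, -0.173, -0.019], [-0.171, 0.939, 0.3], [-0.035, 0.299, -0.954]]
wrist_force: [-0.1, 0.4, -3.0]
gripper_width: 0.103
gripper_force: 30.0
```

Emit:
arm_command --pt "0 0 12 5 -0.016 -0.012 0.066" --pt "0 1 12 5 -0.016 -0.012 0.066" --pt "0 2 12 5 -0.016 -0.012 0.066" --pt "0 2 12 6 -0.016 -0.012 0.066" --pt "0 0 0 0 0 0 0" --pt "0 0 0 0 0 0 0"

```text
time_s: 11.2
tcp_pos: [0.512, -0.0909, 0.3155]
ee_rot: [[-0.996, 0.084, 0.027], [0.089, 0.929, 0.36], [0.005, 0.361, -0.933]]
wrist_force: [-1.2, 0.5, -2.6]
gripper_width: 0.102
gripper_force: 30.0
```

```bash
python3 - <<'E'
from plan import *
s=sense(); print(s['gripper_width'],s['wrist_force'],s['joints'],s['time_s'])
p,R=place(21,.15); err(p,R)
a=capture('scene')[110:225,250:350,::-1]; b=capture('top')[140:240,250:340,::-1]
a=cv2.resize(a,None,fx=5,fy=5,interpolation=cv2.INTER_CUBIC); b=cv2.resize(b,None,fx=3,fy=3,interpolation=cv2.INTER_CUBIC)
o=np.zeros((575,780,3),np.uint8); o[:,:500]=a; o[:300,505:775]=b; cv2.imwrite('pics/g.png',o)
# predicted tablet corners from the measured tcp
R0=np.array(s['ee_rot']); zt=-R0[:,2]; yt=-R0[:,0]; xt=-R0[:,1]; O=np.array(s['tcp_pos'])-.158*zt
for l,P in (('bl',O-.056*yt+.0045*xt),('br',O+.056*yt+.0045*xt),('tl',O-.056*yt+.0045*xt+.18*zt),('tr',O+.056*yt+.0045*xt+.18*zt)):
    r,c=proj('scene',P); print(l,'crop xy',round((c-250)*5),round((r-110)*5))
E
```

```text
0.10216599194155573 [-1.17224277  0.48838703 -2.59745563] [ -5.53164114  11.45843845   2.89061877 -21.34503712 -82.44632112
 -86.57725924] 11.2
err mm tool [1.4 0.  9.1] rot [ 0.003 -0.003 -0.006] t 11.2
bl crop xy 128 225
br crop xy 320 196
tl crop xy 146 -36
tr crop xy 364 -60
```

View pics/g.png

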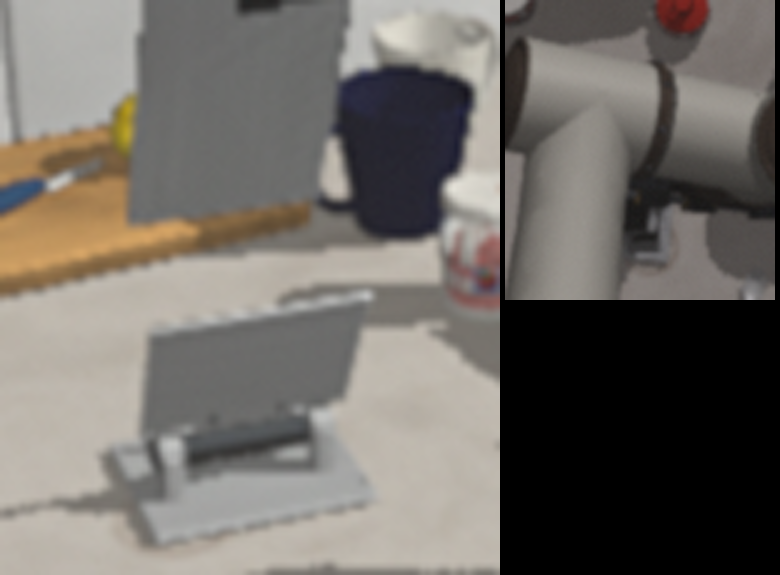

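The held tablet's lower corners, (130,222) and (320,200), lie where predicted, so the grasp is as planned. I descend to just above the seat.

```bash
python3 - <<'E'
from plan import *
p,R=place(21,.008); rows(p,R,0,7)
E
```

```text
[[0, 0.2, -7.3, 20.3, 0.0004, -0.0003, -0.001], [0, 0.2, -7.3, 20.3, 0.0004, -0.0003, -0.001], [0, 0.2, -7.3, 20.3, 0.0004, -0.0003, -0.001], [0, 0.2, -7.3, 20.3, 0.0004, -0.0003, -0.001], [0, 0.2, -7.3, 20.3, 0.0004, -0.0003, -0.001], [0, 0.3, -7.3, 20.3, 0.0004, -0.0003, -0.001], [0, 0.3, -7.3, 20.3, 0.0004, -0.0003, -0.001]]
```

Emit:
arm_command --pt "0 0 -7 20 0 0 -0.001" --pt "0 0 -7 20 0 0 -0.001" --pt "0 0 -8 20 0 0 -0.001" --pt "0 0 -7 20 0 0 -0.001" --pt "0 1 -7 20 0 0 -0.001" --pt "0 0 -7 20 0 0 0" --pt "0 0 -8 20 0 0 0" --pt "0 0 0 0 0 0 0"

```text
time_s: 12.1
tcp_pos: [0.5096, -0.0875, 0.1645]
ee_rot: [[-0.996, 0.083, 0.023], [0.086, 0.928, 0.362], [0.009, 0.362, -0.932]]
wrist_force: [-0.3, 0.5, -2.7]
gripper_width: 0.101
gripper_force: 30.0
```

```bash
python3 - <<'E'
from plan import *
s=sense(); print(s['gripper_width'],s['wrist_force'],s['time_s'])
err(*place(21,0)); rows(*place(21,0),0,4)
E
```

```text
0.10089828955369547 [-0.33835994  0.46215432 -2.73347006] 12.1
err mm tool [-1.3 -2.6  6.9] rot [ 0.004 -0.008 -0.005] t 12.1
[[0, -0.3, -0.7, 1.7, 0.001, -0.0019, -0.0013], [0, -0.3, -0.6, 1.7, 0.001, -0.0019, -0.0013], [0, -0.3, -0.6, 1.7, 0.001, -0.0019, -0.0013], [0, -0.3, -0.6, 1.7, 0.001, -0.0019, -0.0013]]
```

Emit:
arm_command --pt "0 0 -0.7 1.8 0 0 0" --pt "0 0 -0.7 1.8 0 0 0" --pt "0 0 -0.7 1.8 0 0 0" --pt "0 0 0 0 0 0 0"

```text
time_s: 12.5
tcp_pos: [0.5117, -0.0876, 0.1626]
ee_rot: [[-0.996, 0.08, 0.031], [0.085, 0.929, 0.36], [0.0, 0.362, -0.932]]
wrist_force: [0.2, -0.0, -2.1]
gripper_width: 0.102
gripper_force: 30.0
```

Emit:
arm_command --pt "0 0 -0.4 1 0 0 0" --pt "0 0 0 0 0 0 0"

```text
time_s: 12.7
tcp_pos: [0.5115, -0.0875, 0.1611]
ee_rot: [[-0.996, 0.08, 0.03], [0.085, 0.929, 0.36], [0.001, 0.362, -0.932]]
wrist_force: [-0.4, 1.0, -3.2]
gripper_width: 0.095
gripper_force: 30.0
```

Emit:
arm_command --pt "0 0 -0.7 1.8 0 0 0" --pt "0 0 0 0 0 0 0"

```text
time_s: 12.9
tcp_pos: [0.5113, -0.0875, 0.1588]
ee_rot: [[-0.996, 0.08, 0.029], [0.085, 0.929, 0.36], [0.002, 0.362, -0.932]]
wrist_force: [0.1, 0.8, -2.2]
gripper_width: 0.105
gripper_force: 30.0
```

Emit:
arm_command --pt "0 0 -0.7 1.8 0 0 0" --pt "0 0 0 0 0 0 0"

```text
time_s: 13.1
tcp_pos: [0.5116, -0.0879, 0.1584]
ee_rot: [[-0.996, 0.079, 0.03], [0.084, 0.929, 0.36], [0.001, 0.361, -0.933]]
wrist_force: [-1.8, -1.7, 4.5]
gripper_width: 0.1
gripper_force: 30.0
```

Touchdown: upward force at TCP z = 0.158, as expected for the foot plate (the lip would come 12 mm higher). I lean the tablet back to about 24°, then release.

Emit:
arm_command --pt "0 0 -2.8 -0.5 -0.0175 0 0" --pt "0 0 -2.8 0 -0.0175 0 0" --pt "0 0 -2.8 0 -0.0175 0 0" --pt "0 0 0 0 0 0 0"

```text
time_s: 13.5
tcp_pos: [0.5112, -0.0966, 0.1549]
ee_rot: [[-0.996, 0.079, 0.035], [0.086, 0.908, 0.41], [0.001, 0.411, -0.912]]
wrist_force: [-2.6, -1.9, 5.3]
gripper_width: 0.104
gripper_force: 30.0
```

```bash
python3 - <<'E'
from plan import *
s=sense(); print(s['wrist_force'],s['gripper_width']); err(*place(24,0)); err(*place(24,0.002))
a=cv2.resize(capture('scene')[125:225,250:350,::-1],None,fx=5,fy=5,interpolation=cv2.INTER_CUBIC); cv2.imwrite('pics/h.png',a)
E
```

```text
[-2.58327223 -1.92321271  5.25956353] 0.10376569664756372
err mm tool [1.1 0.8 1.4] rot [ 0.005  0.001 -0.003] t 13.5
err mm tool [ 1.1  1.6 -0.4] rot [ 0.005  0.001 -0.003] t 13.5
```

View pics/h.png

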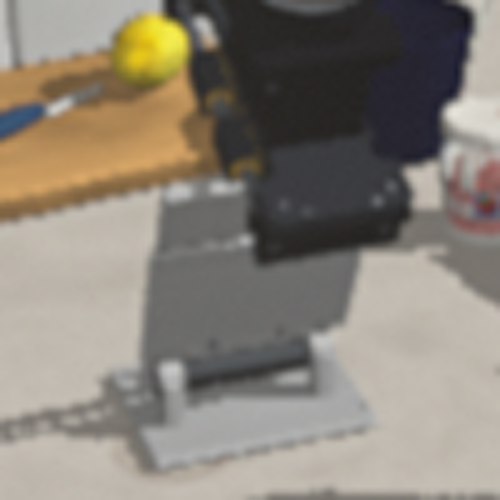

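The tablet stands in front of the plate, its top left corner at (165,187) in the crop, and the hand is clear of the plate edge. I release and retract.

Emit:
arm_command --pt "22 0 0 0 0 0 0" --pt "22 0 0 0 0 0 0" --pt "22 0 0 -2 0 0 0" --pt "24 0 0 -8 0 0 0" --pt "28 0 0 -10 0 0 0" --pt "30 0 0 -15 0 0 0" --pt "40 0 0 -25 0 0 0" --pt "40 0 0 -40 0 0 0"

```text
time_s: 14.35
tcp_pos: [0.5064, -0.136, 0.2456]
ee_rot: [[-0.996, 0.079, 0.03], [0.084, 0.908, 0.41], [0.005, 0.411, -0.912]]
wrist_force: [-0.3, 0.3, 0.6]
gripper_width: 0.43
gripper_force: 0.0
```

Emit:
arm_command --pt "40 0 0 -45 0 0 0" --pt "40 0 0 -45 0 0 0" --pt "40 0 0 0 0 0 0" --pt "40 0 0 0 0 0 0"

```text
time_s: 14.75
tcp_pos: [0.5045, -0.1735, 0.3294]
ee_rot: [[-0.996, 0.078, 0.037], [0.086, 0.909, 0.408], [-0.002, 0.41, -0.912]]
wrist_force: [-0.3, 0.6, 0.2]
gripper_width: 0.461
gripper_force: 0.0
```

```bash
python3 - <<'E'
from plan import *
from fit import plate,world
q=[.513,-.062,YAW]
im=capture('scene')
for lean in (22,25,28,31):
  for x in (-.036,-.030,-.026):
    t=np.radians(lean); zt=np.array([np.sin(t),0,np.cos(t)]); xt=np.array([np.cos(t),0,-np.sin(t)])
    print(lean,x,[proj('scene',world(q,np.array([x,y,.009])+.18*zt+.0045*xt+[0,0,.001])).round(1).tolist() for y in(-.056,.056)])
for th in (113,115,118,121): print('plate',th,[proj('scene',world(q,plate(np.radians(th),np.array([-.108,y,-.004])))).round(1).tolist() for y in (-.063,.063)])
a=cv2.resize(im[130:225,255:345,::-1],None,fx=6,fy=6,interpolation=cv2.INTER_CUBIC)
for i in range(0,95,10): cv2.putText(a,str(130+i),(0,i*6+4),0,.35,(0,0,255))
for i in range(5,90,10): cv2.putText(a,str(255+i),(i*6-8,10),0,.35,(0,0,255)); cv2.line(a,(i*6,12),(i*6,18),(0,0,255))
b=cv2.resize(capture('top')[175:235,265:320,::-1],None,fx=4,fy=4,interpolation=cv2.INTER_CUBIC)
o=np.zeros((570,770,3),np.uint8); o[:,:540]=a; o[:240,545:765]=b; cv2.imwrite('pics/i.png',o); print(sense()['wrist_force'])
E
```

```text
22 -0.036 [[161.4, 281.1], [155.0, 321.1]]
22 -0.03 [[162.4, 281.7], [155.9, 321.9]]
22 -0.026 [[163.0, 282.1], [156.6, 322.4]]
25 -0.036 [[164.2, 282.0], [157.7, 322.2]]
25 -0.03 [[165.2, 282.7], [158.6, 323.0]]
25 -0.026 [[165.8, 283.1], [159.2, 323.5]]
28 -0.036 [[167.1, 283.0], [160.4, 323.3]]
28 -0.03 [[168.1, 283.6], [161.4, 324.1]]
28 -0.026 [[168.7, 284.1], [162.0, 324.6]]
31 -0.036 [[170.1, 283.9], [163.3, 324.3]]
31 -0.03 [[171.1, 284.6], [164.3, 325.1]]
31 -0.026 [[171.8, 285.0], [165.0, 325.7]]
plate 113 [[175.2, 279.5], [167.7, 323.8]]
plate 115 [[176.2, 279.9], [168.7, 324.2]]
plate 118 [[177.9, 280.5], [170.3, 324.9]]
plate 121 [[179.6, 281.0], [171.9, 325.5]]
[-0.05767582 -0.6207656  -0.02636481]
```

View pics/i.png

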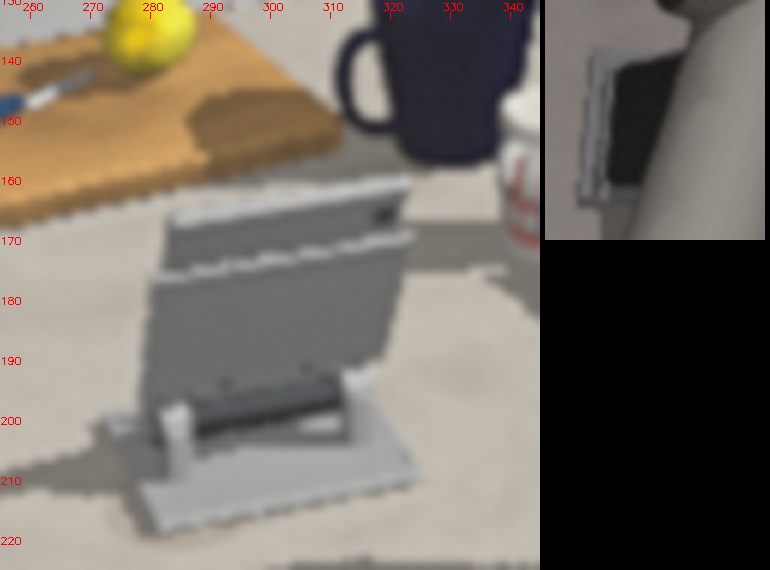

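The tablet leans about 27° against the plate, with top corners at (167,283) and (161,323). The plate is at about 115–116°, the tablet is centred and square, and the hand is clear. I hand the job in.

```bash
python3 -c "
from station import *
print(finish_job())"
```

```text
the job is handed in; nothing more can be done
None
```

The job is handed in, though the station returned no verdict. By the last camera check the plate leans back about 25°, and the tablet stands centred against it at about 27° with its screen to the front. The robot was clear, and the timer, jar and mug were never approached.

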